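Sweep the dry clay scraps off the plaster slab into the scrap tray

ROBOT

A 6-joint arm with a two-finger parallel gripper is mounted at the origin on the work surface. World frame = base frame: x ahead of the robot, y to its left, z up, the work surface at z = 0. Lengths are in m, angles in degrees, forces in N, time in s.
With the tool pointing down it reaches from about 0.325 to 0.775 m from the base axis. Payload 9.3 kg.
Tool frame: the origin (TCP) lies on the centre line of the jaws, within the pads' length; the fingertips stand 19 mm ahead of it and the grasp point (between the pads) is the TCP (arm.tips_ahead is the z of the fingertips in the tool frame, in m); z points along the fingers, y is the line along which they close (so a half turn about z gives the same grasp; the last joint's range is limited). The gripper opens to 85 mm and grips with 20 to 120 N. Pads are 22 mm wide; open, the fingers measure 114 mm over their backs; the gripper's body (76 mm by 85 mm) begins 54 mm behind the grasp point. The pads swing forward as they close: fully open they stand 13 mm farther back than shut.
Start: joints at [-80.764, 14.817, 1.232, 76.415, 0, 81.257], TCP at [0.17, -0.523, 0.25] pointing down, gripper open.
Joint ranges: [-174.27, 174.27], [-52.1, 104.24], [-59.71, 78.15], [-110.17, 111.67], [-87.03, 83.33], [-180, 180]. Speed limits (degrees/s): [127.2, 127.2, 159.86, 180, 180, 180].

INTERFACE

Orientations are given as a 3x3 rotation matrix whose columns are the frame's x, y, z axes.
In Python, from rig import arm gives the robot as it stands.
- The arm moves only by the tool jog_arm, never from a script. Its argument "rows" is a list of rows, each an object with "twist": the turn, a rotation vector about the world's x, y, z in degrees, a list of three; "slide": the shift along the world's x, y, z in m, a list of three; "jaw": the finger opening in m, from 0 to 0.0854. In form: [{"twist": [rx, ry, rz], "slide": [x, y, z], "jaw": jaw}, ...]. A call has 1 to 20 rows; each row shifts and turns the commanded pose from where the row before left it; what a row does not reach is not made up. A row lasts 1/8 s, in which the tool goes at most 62.5 mm and 10.7 degrees, less where a joint would pass 70% of its speed; a pose out of reach is approached as far as the arm can. A call with a gripper value outside its range is refused whole. The fingers move at their own pace and stop on an object; "squeeze" is the grip in N (left out, the last holds). Time passes only in rows, so rows that do not move let the fingers close. It gives the time, the measured TCP pose, the force and the opening at its end, in the units of the state.
- arm.state(): the state, without advancing time (a new reading comes with each control period).
- arm.read_camera(name): name is "scene" or "top" or "wrist"; returns (picture, depth): 384x512x3 uint8, red, green, blue; 384x512 float32, m along the optical axis (not along the pixel's ray), 0 where there is no reading.
- arm.camera_params(name): a dict with "mtx" (3x3 intrinsics, pixels), "view" (4x4, takes a point from world to camera coordinates). Camera axes: x right, y up, looking along -z (the intrinsics and any distortion apply to the point x, -y, -z); pixel columns grow to the right and rows downward; lengths in m; the calibration is good to about 2 mm. A picture is of the moment at which its call begins: read the wrist's pose just before it. camera_params takes no time and is no camera call; for the wrist camera it gives the pose at the moment of the call.
- arm.close_job(): hands the job in, once; it reports no verdict.
The state is a dict: "t": time; "q": joint angles; "qvel": joint speeds; "joint_efforts": joint torques, N m; "eef_pos": TCP position; "orientation": TCP orientation; "contact_force": force on the tool from outside, world axes, zero at the start; "ft_torque": the same for the moment, N m; "gripper_width": finger opening in m.
Only numpy, scipy, OpenCV 4.12 (cv2) and the standard library are available. Lean on these libraries where they do the work, as an engineer would, in place of code of your own. Each camera call takes 0.05 s, during which the arm holds its last target. There are 200 camera calls.

TASK

Sweep the three dry clay scraps across the plaster slab and off its edge into the empty scrap tray, pushing them gently with closed fingers: do not lift them or press hard on them, as dry clay is brittle. None may end in the tray with the tools or on the bench, and the clay pot and the wooden stamp on the slab stay where they stand.

Things in the scene. Friction and masses are not known exactly. Their poses are not given: they have to be found in the camera images.
- slab: white plaster slab fixed on the bench, 260 (x) by 280 (y) mm, flat top 60 mm above the bench; origin at the centre of its underside. Wooden rails 12 mm thick along its +x and -x sides (inner faces 130 mm from its centre) stand 14 mm above its top. Its +y and -y edges (140 mm from its centre) are open, with a tray against each
- scrap_tray: empty grey open tray fixed against the slab's +y or -y edge (either may occur), 260 (x, along the slab's edge) by 140 (y) mm outside, walls 4 mm thick and 55 mm high, so its rim is 5 mm below the slab's top; floor 4 to 5 mm thick; origin at the centre of its underside; its centre is 210 mm from the slab's centre along the slab's y axis
- tool_tray: the same grey tray but with two dividers and holding pottery tools and a sponge, fixed against the slab's other y edge; origin at the centre of its underside. No scrap belongs in it
- square_scrap: grey-brown dry clay offcut, flat square 36 by 36 mm, 14 high, about 35 g, loose on the slab; origin at the centre of its underside
- strip_scrap: grey-brown dry clay offcut, flat strip 48 (x) by 24 (y) mm, 14 high, about 30 g, loose on the slab at any yaw; origin at the centre of its underside
- round_scrap: grey-brown dry clay offcut, flat disc 38 mm across, 14 high, about 30 g, loose on the slab; origin at the centre of its underside. The three scraps start side by side along the slab's x axis, in any order, about 55 mm apart in that direction, so each can be pushed straight along the slab's y axis
- pot: small grey-brown clay cup, 60 mm across, 50 high, standing loose on the slab near its +x side; origin at the centre of its underside. Stays
- stamp: turned wooden clay stamp, 28 mm across, 50 high, standing loose on the slab near its +x side; origin at the centre of its underside. Stays
Things that resemble listed ones, but are neither listed nor needed, are in the scene too. What is shaped like the strip_scrap but purple or white is not meant.

How it is judged (in metres and radians):
At the end, for the whole second after the job is handed in: All three scraps lie at rest in the scrap tray: the origin of each is inside its walls and lower than 50 mm above its underside. The pot and the stamp stand upright (within 0.2 rad) within 15 mm of where they started (x of square_scrap in the frame of scrap_tray between -0.128 and 0.128 m and y of square_scrap in the frame of scrap_tray between -0.068 and 0.068 m and z of each of square_scrap, strip_scrap, round_scrap in the frame of scrap_tray below 0.05 m and linear speed of each of square_scrap, strip_scrap, round_scrap below 0.02 m/s and x of strip_scrap in the frame of scrap_tray between -0.128 and 0.128 m and y of strip_scrap in the frame of scrap_tray between -0.068 and 0.068 m and x of round_scrap in the frame of scrap_tray between -0.128 and 0.128 m and y of round_scrap in the frame of scrap_tray between -0.068 and 0.068 m and distance of each of pot, stamp from where it was at the start of the episode below 0.015 m and angle between each of pot, stamp's own z axis and vertical below 0.2 rad); the robot touches nothing.
It fails at once if a scrap is lifted: its origin rises 30 mm or more above the slab's top (height (world z) of any of square_scrap, strip_scrap, round_scrap above 0.09 m).
It fails at once if a scrap is pressed or squeezed with more than 40 N (contact force between the fingers and square_scrap above 40 N or contact force between the fingers and strip_scrap above 40 N or contact force between the fingers and round_scrap above 40 N).
It fails at once if the pot or the stamp is shifted more than 15 mm or tipped more than 0.2 rad (distance of any of pot, stamp from where it was at the start of the episode above 0.015 m or angle between any of pot, stamp's own z axis and vertical above 0.2 rad).
It also fails if it takes over 64 s, if anything falls off the work surface, if the arm or the gripper's body presses on something with over 40 N, if the wrist force passes 120 N, or if a joint passes its speed limit or range.

## Working session

There is one attempt and no reset: what is moved stays moved. The work goes in short steps, Python scripts to look and compute and a tool call to move; the robot and the scene stay as the last step left them, time stands still between calls to the robot, and variables do not carry over. Pictures are saved under pics/ and viewed, on a budget of 10 in all, crops included, one or two more only if the job needs it, and the job is handed in when it is done.

Besides the shell and the picture viewer there is one more tool, called after "Emit:" as name(argument=value, ...) on one line, values as JSON. jog_arm: Moves the arm, as the interface text tells. Its arguments: {"type":"object","properties":{"rows":{"type":"array","items":{"type":"object","properties":{"twist":{"type":"array","items":{"type":"number"}},"slide":{"type":"array","items":{"type":"number"}},"jaw":{"type":"number"}}}},"squeeze":{"type":"number"}},"required":["rows"]}

```bash
mkdir -p pics
cat > h.py <<'E'
import numpy as np, cv2
from rig import arm
def grab(cam, fn):
    p=arm.camera_params(cam); im,d=arm.read_camera(cam)
    cv2.imwrite('pics/'+fn+'.png', im[:,:,::-1]); np.savez('pics/'+fn, im=im,d=d,K=p['mtx'],V=p['view'])
def px(fn,u,v,z=None):
    f=np.load('pics/'+fn+'.npz'); K,V=f['K'],np.array(f['V']); T=np.linalg.inv(V)
    r=np.array([(u-K[0,2])/K[0,0],-(v-K[1,2])/K[1,1],-1.])
    if z is None: s=f['d'][int(v),int(u)]
    else: s=(z-T[2,3])/(T[:3,:3]@r)[2]
    return T[:3,:3]@(r*s)+T[:3,3]
E
python3 - <<'E'
from h import *
grab('top','top0'); grab('scene','sc0')
for n in('top0',):
    i=cv2.imread('pics/top0.png'); cv2.imwrite('pics/top0b.png',cv2.resize(i,(800,600)))
s=arm.state();print(s['t'],s['eef_pos'],s['gripper_width'],arm.tips_ahead)
E
```

```text
0.1 [ 0.16972685 -0.52293399  0.24972   ] 0.08544009505377388 0.019
```

View pics/top0b.png

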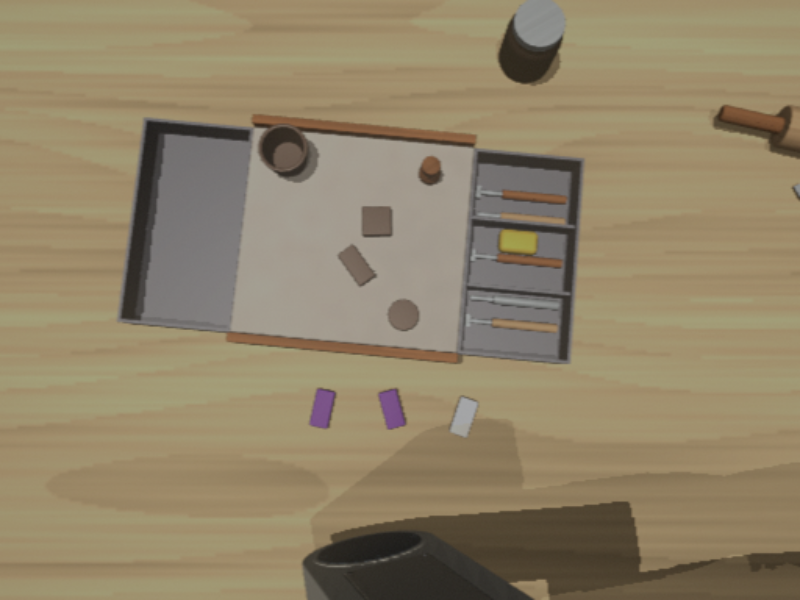

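View pics/sc0.png

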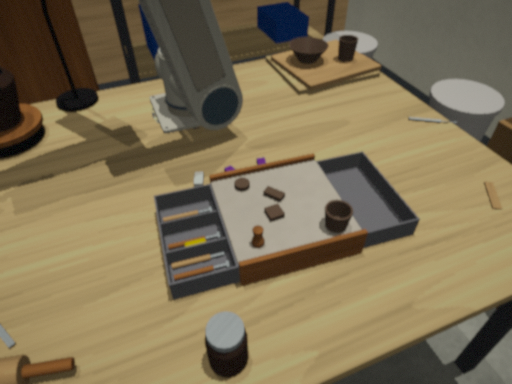

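The top view (800 px wide) shows the slab in the middle, with +x up and +y to the left.
- **Trays:** the empty scrap tray is on the left, the +y side. The tool tray is on the right.
- **Scraps:** square at (377,221), strip at (357,265) and disc at (403,315), all grey-brown and on the slab.
- **Staying put:** pot at (287,150) and stamp at (430,168).
- **Lookalikes, rejected:** purple strips at (322,408) and (392,408), and a white one at (463,416), all on the bench.

Run:
```python
from h import *
s=1.5625
P={'TL':(253,127,.06),'TR':(475,148,.06),'BR':(461,352,.06),'BL':(231,330,.06),'sq':(377,221,.074),'strip':(357,265,.074),'s1':(345,250,.074),'s2':(369,281,.074),'disc':(403,315,.074),'pot':(284,147,.11),'stamp':(431,162,.11),'trTL':(147,120,.055),'trBL':(120,321,.055)}
for k,(u,v,z) in P.items(): print(k,px('top0',u/s,v/s,z).round(4), px('top0',u/s,v/s)[2].round(3))
i=cv2.imread('pics/top0.png')[70:240,130:310]; cv2.imwrite('pics/c.png',cv2.resize(i,(720,680)[0:2],interpolation=2)[:600])
g=cv2.imread('pics/top0.png').astype(int)
m=np.zeros(g.shape[:2],np.uint8)
W=g.sum(2); m[(W<380)]=255; m[:125]=0; m[218:]=0; m[:,:165]=0; m[:,285:]=0
n,l,st,c=cv2.connectedComponentsWithStats(m)
for a in range(1,n):
  if st[a,4]>60: print(c[a]*s,st[a,4],px('top0',*c[a],.074).round(4), cv2.minAreaRect(np.argwhere(l==a)[:,::-1].astype(np.float32)))
```

```text
TL [0.732  0.1887 0.06  ] 0.0
TR [ 0.7063 -0.0906  0.06  ] -0.0
BR [ 0.4507 -0.0714  0.06  ] 0.056
BL [0.4767 0.2098 0.06  ] 0.058
sq [0.6099 0.0318 0.074 ] 0.075
strip [0.5555 0.0558 0.074 ] 0.076
s1 [0.5739 0.0706 0.074 ] 0.075
s2 [0.536  0.0411 0.074 ] 0.063
disc [ 4.948e-01 -2.000e-04  7.400e-02] 0.072
pot [0.6914 0.1417 0.11  ] 0.066
stamp [ 0.674  -0.0326  0.11  ] 0.109
trTL [0.7421 0.3237 0.055 ] 0.054
trBL [0.4876 0.3473 0.055 ] 0.056
[376.08889249 221.07351036] 386 [0.6098 0.0329 0.074 ] ((240.5, 141.5), (19.0, 19.0), 90.0)
[356.13339552 265.09328358] 335 [0.5554 0.0569 0.074 ] ((228.16217041015625, 169.52700805664062), (25.9232234954834, 13.600973129272461), 54.46232223510742)
[402.7380031  314.46400929] 323 [4.954e-01 1.000e-04 7.400e-02] ((257.75, 201.25001525878906), (19.798988342285156, 19.091880798339844), 45.0)
[280.21364796 337.51594388] 98 [0.4672 0.1474 0.074 ] ((184.5, 215.0), (39.0, 4.0), 0.0)
```

View pics/c.png

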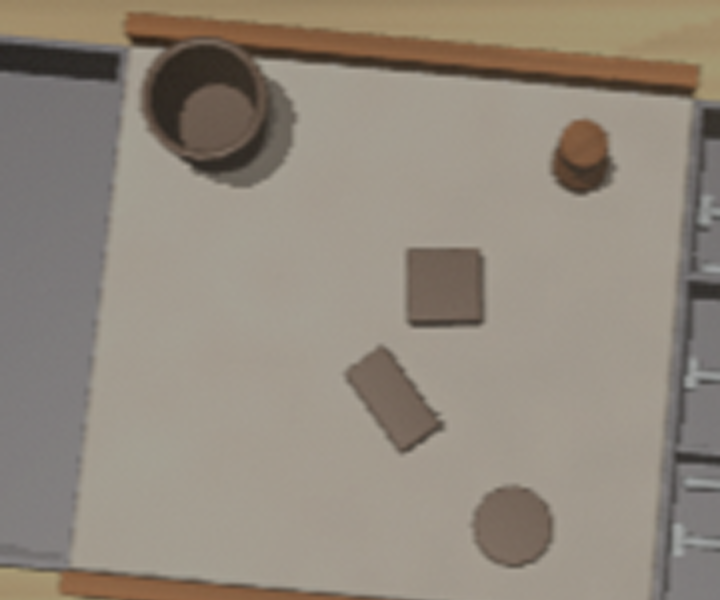

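Run:
```python
from h import *
s=arm.state();print(np.round(s['orientation'],3),s['q'])
P={n:px('top0',u/1.5625,v/1.5625,.06)[:2] for n,(u,v) in dict(TL=(253,127),TR=(475,148),BR=(461,352),BL=(231,330)).items()}
C=sum(P.values())/4; ey=(P['TL']-P['TR']+P['BL']-P['BR']); ey/=np.hypot(*ey); ex=np.array([ey[1],-ey[0]])
print('C',C,'ey',ey)
for n,p,h in(('sq',(.6098,.0329),.022),('strip',(.5554,.0569),.030),('disc',(.4954,.0001),.019)):
    d=np.array(p)-C; x,y=d@ex,d@ey
    f=lambda y:(C+x*ex+y*ey).round(4)
    print(n,x.round(4),y.round(4),'start',f(y-h-.011-.018),'end',f(.140+.012),f(.17))
```

```text
[[ 0.951  0.309 -0.   ]
 [ 0.309 -0.951  0.001]
 [ 0.    -0.001 -1.   ]] [-8.07643307e+01  1.48481300e+01  1.19396769e+00  7.64130204e+01
 -4.26722640e-04  8.12567818e+01]
C [0.59142206 0.05913757] ey [0.0920345  0.99575582]
sq 0.0207 -0.0244 start [ 0.6051 -0.0179] end [0.626  0.2086] [0.6277 0.2265]
strip -0.0357 -0.0055 start [ 0.55   -0.0018] end [0.5699 0.2138] [0.5716 0.2317]
disc -0.0902 -0.0676 start [ 0.491  -0.0477] end [0.5156 0.2188] [0.5173 0.2367]
```

Emit:
jog_arm(rows=[{"slide": [0, 0, 0], "jaw": 0}])

```text
validation failed for argument at $.ro...
```

Emit:
jog_arm(rows=[{"twist": [0, 0, 6.06], "slide": [0.0292, 0.0432, 0], "jaw": 0}, {"twist": [0, 0, 6.06], "slide": [0.0292, 0.0432, 0], "jaw": 0}, {"twist": [0, 0, 6.06], "slide": [0.0292, 0.0432, 0], "jaw": 0}, {"twist": [0, 0, 6.06], "slide": [0.0292, 0.0432, 0], "jaw": 0}, {"twist": [0, 0, 6.06], "slide": [0.0292, 0.0432, 0], "jaw": 0}, {"twist": [0, 0, 6.06], "slide": [0.0292, 0.0432, 0], "jaw": 0}, {"twist": [0, 0, 6.06], "slide": [0.0292, 0.0432, 0], "jaw": 0}, {"twist": [0, 0, 6.06], "slide": [0.0292, 0.0432, 0], "jaw": 0}, {"twist": [0, 0, 6.06], "slide": [0.0292, 0.0432, 0], "jaw": 0}, {"twist": [0, 0, 6.06], "slide": [0.0292, 0.0432, 0], "jaw": 0}, {"twist": [0, 0, 6.06], "slide": [0.0292, 0.0432, 0], "jaw": 0}, {"twist": [0, 0, 0], "slide": [0, 0, -0.04], "jaw": 0}, {"twist": [0, 0, 0], "slide": [0, 0, -0.04], "jaw": 0}, {"twist": [0, 0, 0], "slide": [0, 0, -0.04], "jaw": 0}, {"twist": [0, 0, 0], "slide": [0, 0, 0], "jaw": 0}, {"twist": [0, 0, 0], "slide": [0, 0, 0], "jaw": 0}])

```text
t: 2.1
eef_pos: [0.4916, -0.0481, 0.1315]
orientation: [[0.094, 0.996, 0.001], [0.996, -0.094, -0.0], [-0.0, 0.001, -1.0]]
contact_force: [0.2, 0.1, -0.2]
gripper_width: -0.0001
```

Run:
```python
from h import *
grab('top','t1'); i=cv2.imread('pics/t1.png')[60:250,70:380]; cv2.imwrite('pics/t1c.png',cv2.resize(i,None,fx=2.5,fy=2.5))
print(arm.state()['eef_pos'])
```

```text
[ 0.49181786 -0.04823807  0.13188679]
```

View pics/t1c.png

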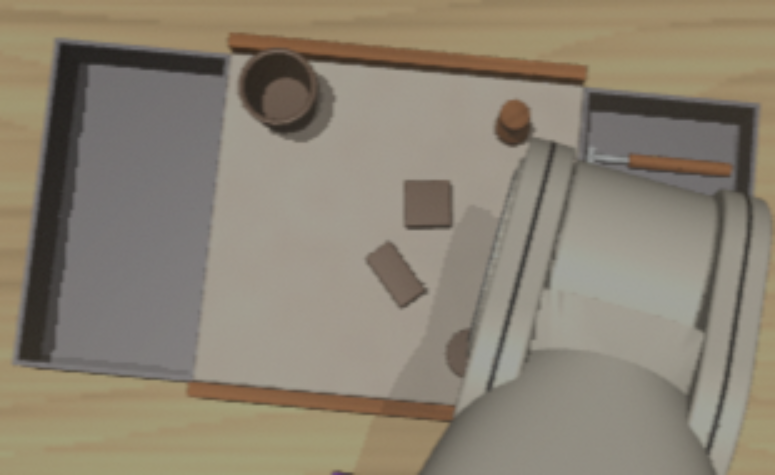

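Emit:
jog_arm(rows=[{"twist": [0, 0, 0], "slide": [0, 0, -0.025], "jaw": 0}, {"twist": [0, 0, 0], "slide": [0, 0, -0.015], "jaw": 0}, {"twist": [0, 0, 0], "slide": [0, 0, -0.005], "jaw": 0}, {"twist": [0, 0, 0], "slide": [0, 0, 0], "jaw": 0}, {"twist": [0, 0, 0], "slide": [0, 0, 0], "jaw": 0}])

```text
t: 2.78
eef_pos: [0.4915, -0.0481, 0.0862]
orientation: [[0.093, 0.996, 0.002], [0.996, -0.093, -0.0], [-0.0, 0.002, -1.0]]
contact_force: [0.6, -0.7, -0.8]
gripper_width: 0.0002
```

The picture shows the disc partly hidden behind the wrist at (462,352). Everything else is unchanged, so I'll sweep the disc.

Emit:
jog_arm(rows=[{"twist": [0, 0, 0], "slide": [0, 0, -0.002], "jaw": 0}, {"twist": [0, 0, 0], "slide": [0.0007, 0.0075, 0], "jaw": 0}, {"twist": [0, 0, 0], "slide": [0.0007, 0.0075, 0], "jaw": 0}, {"twist": [0, 0, 0], "slide": [0.0014, 0.015, 0], "jaw": 0}, {"twist": [0, 0, 0], "slide": [0.0014, 0.015, 0], "jaw": 0}, {"twist": [0, 0, 0], "slide": [0.0014, 0.015, 0], "jaw": 0}, {"twist": [0, 0, 0], "slide": [0.0014, 0.015, 0], "jaw": 0}, {"twist": [0, 0, 0], "slide": [0.0014, 0.015, 0], "jaw": 0}, {"twist": [0, 0, 0], "slide": [0.0014, 0.015, 0], "jaw": 0}, {"twist": [0, 0, 0], "slide": [0.0014, 0.015, 0], "jaw": 0}, {"twist": [0, 0, 0], "slide": [0.0014, 0.015, 0], "jaw": 0}, {"twist": [0, 0, 0], "slide": [0.0014, 0.015, 0], "jaw": 0}, {"twist": [0, 0, 0], "slide": [0.0014, 0.015, 0], "jaw": 0}])

```text
t: 4.4
eef_pos: [0.5065, 0.1181, 0.0833]
orientation: [[0.093, 0.996, 0.0], [0.996, -0.093, 0.0], [0.0, 0.0, -1.0]]
contact_force: [-0.2, 0.2, 0.2]
gripper_width: -0.0002
```

Run:
```python
from h import *
grab('scene','s1'); i=cv2.imread('pics/s1.png')[130:310,140:430]; cv2.imwrite('pics/s1c.png',cv2.resize(i,None,fx=2.5,fy=2.5))
```

```text
(no output)
```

View pics/s1c.png

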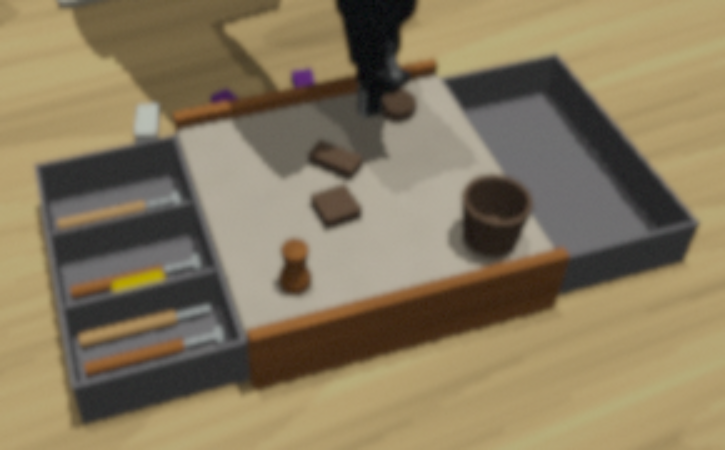

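The scene crop shows the disc at (398,105), straight ahead of the fingertips at (370,110). I'll finish this push, lift, and move behind the strip.

Emit:
jog_arm(rows=[{"twist": [0, 0, 0], "slide": [0.0014, 0.015, 0], "jaw": 0}, {"twist": [0, 0, 0], "slide": [0.0014, 0.015, 0], "jaw": 0}, {"twist": [0, 0, 0], "slide": [0.0014, 0.015, 0], "jaw": 0}, {"twist": [0, 0, 0], "slide": [0.0014, 0.015, 0], "jaw": 0}, {"twist": [0, 0, 0], "slide": [0.0014, 0.015, 0], "jaw": 0}, {"twist": [0, 0, 0], "slide": [0.0014, 0.015, 0], "jaw": 0}, {"twist": [0, 0, 0], "slide": [0.0014, 0.015, 0], "jaw": 0}, {"twist": [0, 0, 0], "slide": [0, 0, 0], "jaw": 0}, {"twist": [0, 0, 0], "slide": [0, 0, 0.03], "jaw": 0}, {"twist": [0, 0, 0], "slide": [0, 0, 0.03], "jaw": 0}, {"twist": [0, 0, 0], "slide": [0.0068, -0.045, 0], "jaw": 0}, {"twist": [0, 0, 0], "slide": [0.0068, -0.045, 0], "jaw": 0}, {"twist": [0, 0, 0], "slide": [0.0068, -0.045, 0], "jaw": 0}, {"twist": [0, 0, 0], "slide": [0.0068, -0.045, 0], "jaw": 0}, {"twist": [0, 0, 0], "slide": [0.0068, -0.045, 0], "jaw": 0}, {"twist": [0, 0, 0], "slide": [0, 0, 0], "jaw": 0}, {"twist": [0, 0, 0], "slide": [0, 0, 0], "jaw": 0}])

```text
t: 6.58
eef_pos: [0.5499, -0.0031, 0.1432]
orientation: [[0.094, 0.996, -0.0], [0.996, -0.094, 0.0], [0.0, -0.0, -1.0]]
contact_force: [0.3, 0.3, 0.2]
gripper_width: 0.0001
```

Run:
```python
from h import *
grab('scene','s2'); i=cv2.imread('pics/s2.png')[130:310,140:430]; cv2.imwrite('pics/s2c.png',cv2.resize(i,None,fx=2.5,fy=2.5))
```

```text
(no output)
```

View pics/s2c.png

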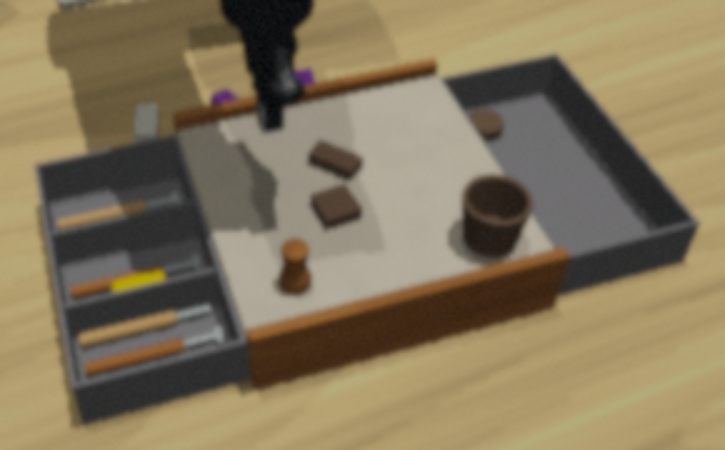

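The disc is down in the scrap tray at (487,122). Next is the strip.

Emit:
jog_arm(rows=[{"twist": [0, 0, 0], "slide": [0, 0, -0.035], "jaw": 0}, {"twist": [0, 0, 0], "slide": [0, 0, -0.02], "jaw": 0}, {"twist": [0, 0, 0], "slide": [0, 0, -0.004], "jaw": 0}, {"twist": [0, 0, 0], "slide": [0, 0, 0], "jaw": 0}, {"twist": [0, 0, 0], "slide": [0.0009, 0.01, 0], "jaw": 0}, {"twist": [0, 0, 0], "slide": [0.0009, 0.01, 0], "jaw": 0}, {"twist": [0, 0, 0], "slide": [0.0009, 0.01, 0], "jaw": 0}, {"twist": [0, 0, 0], "slide": [0.0009, 0.01, 0], "jaw": 0}, {"twist": [0, 0, 0], "slide": [0.0009, 0.01, 0], "jaw": 0}, {"twist": [0, 0, 0], "slide": [0.0009, 0.01, 0], "jaw": 0}, {"twist": [0, 0, 0], "slide": [0.0009, 0.01, 0], "jaw": 0}, {"twist": [0, 0, 0], "slide": [0.0009, 0.01, 0], "jaw": 0}, {"twist": [0, 0, 0], "slide": [0.0009, 0.01, 0], "jaw": 0}, {"twist": [0, 0, 0], "slide": [0.0009, 0.01, 0], "jaw": 0}])

```text
t: 8.38
eef_pos: [0.5592, 0.0977, 0.0843]
orientation: [[0.093, 0.996, -0.0], [0.996, -0.093, 0.0], [0.0, -0.0, -1.0]]
contact_force: [0.4, -0.6, 0.3]
gripper_width: -0.0002
```

Run:
```python
from h import *
grab('scene','s3'); i=cv2.imread('pics/s3.png')[130:310,140:430]; cv2.imwrite('pics/s3c.png',cv2.resize(i,None,fx=2.5,fy=2.5))
```

```text
(no output)
```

View pics/s3c.png

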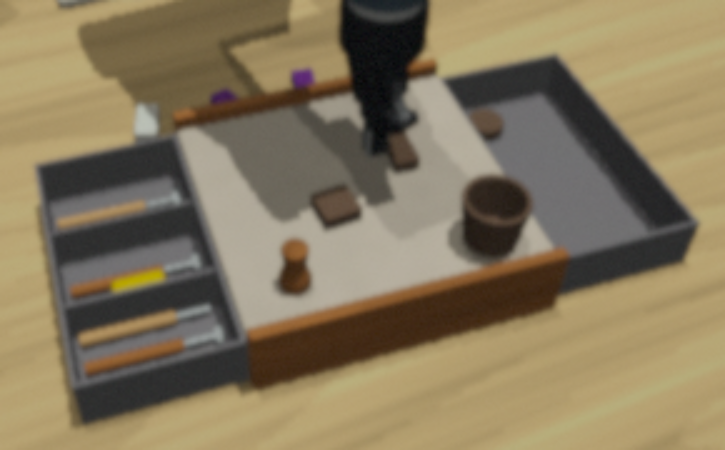

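The strip at (402,152) has turned flat against the fingers, with the square untouched at (336,206). I'll finish this push and then move behind the square.

Emit:
jog_arm(rows=[{"twist": [0, 0, 0], "slide": [0.0012, 0.0125, 0], "jaw": 0}, {"twist": [0, 0, 0], "slide": [0.0012, 0.0125, 0], "jaw": 0}, {"twist": [0, 0, 0], "slide": [0.0012, 0.0125, 0], "jaw": 0}, {"twist": [0, 0, 0], "slide": [0.0012, 0.0125, 0], "jaw": 0}, {"twist": [0, 0, 0], "slide": [0.0012, 0.0125, 0], "jaw": 0}, {"twist": [0, 0, 0], "slide": [0.0012, 0.0125, 0], "jaw": 0}, {"twist": [0, 0, 0], "slide": [0.0012, 0.0125, 0], "jaw": 0}, {"twist": [0, 0, 0], "slide": [0.0012, 0.0125, 0], "jaw": 0}, {"twist": [0, 0, 0], "slide": [0.0012, 0.0125, 0], "jaw": 0}, {"twist": [0, 0, 0], "slide": [0.0012, 0.0125, 0], "jaw": 0}, {"twist": [0, 0, 0], "slide": [0, 0, 0], "jaw": 0}, {"twist": [0, 0, 0], "slide": [0, 0, 0.03], "jaw": 0}, {"twist": [0, 0, 0], "slide": [0, 0, 0.03], "jaw": 0}, {"twist": [0, 0, 0], "slide": [0.0068, -0.048, 0], "jaw": 0}, {"twist": [0, 0, 0], "slide": [0.0068, -0.048, 0], "jaw": 0}, {"twist": [0, 0, 0], "slide": [0.0068, -0.048, 0], "jaw": 0}, {"twist": [0, 0, 0], "slide": [0.0068, -0.048, 0], "jaw": 0}, {"twist": [0, 0, 0], "slide": [0.0068, -0.048, 0], "jaw": 0}, {"twist": [0, 0, 0], "slide": [0, 0, 0], "jaw": 0}, {"twist": [0, 0, 0], "slide": [0, 0, 0], "jaw": 0}])

```text
t: 10.92
eef_pos: [0.6049, -0.0182, 0.1442]
orientation: [[0.094, 0.996, -0.0], [0.996, -0.094, 0.0], [0.0, -0.0, -1.0]]
contact_force: [0.4, -0.1, -0.2]
gripper_width: 0.0002
```

Run:
```python
from h import *
grab('scene','s4'); i=cv2.imread('pics/s4.png')[130:310,140:430]; cv2.imwrite('pics/s4c.png',cv2.resize(i,None,fx=2.5,fy=2.5))
```

```text
(no output)
```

View pics/s4c.png

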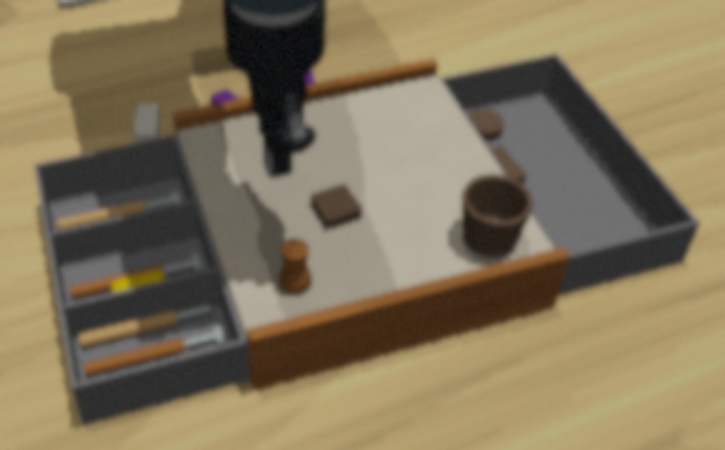

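The strip is in the scrap tray at (510,165). The square is the last one.

Emit:
jog_arm(rows=[{"twist": [0, 0, 0], "slide": [0, 0, -0.035], "jaw": 0}, {"twist": [0, 0, 0], "slide": [0, 0, -0.02], "jaw": 0}, {"twist": [0, 0, 0], "slide": [0, 0, -0.005], "jaw": 0}, {"twist": [0, 0, 0], "slide": [0, 0, 0], "jaw": 0}, {"twist": [0, 0, 0], "slide": [0.0009, 0.01, 0], "jaw": 0}, {"twist": [0, 0, 0], "slide": [0.0009, 0.01, 0], "jaw": 0}, {"twist": [0, 0, 0], "slide": [0.0009, 0.01, 0], "jaw": 0}, {"twist": [0, 0, 0], "slide": [0.0009, 0.01, 0], "jaw": 0}, {"twist": [0, 0, 0], "slide": [0.0009, 0.01, 0], "jaw": 0}, {"twist": [0, 0, 0], "slide": [0.0009, 0.01, 0], "jaw": 0}, {"twist": [0, 0, 0], "slide": [0.0009, 0.01, 0], "jaw": 0}, {"twist": [0, 0, 0], "slide": [0.0009, 0.01, 0], "jaw": 0}, {"twist": [0, 0, 0], "slide": [0.0009, 0.01, 0], "jaw": 0}])

```text
t: 12.6
eef_pos: [0.6133, 0.0727, 0.0843]
orientation: [[0.093, 0.996, -0.0], [0.996, -0.093, -0.0], [-0.0, -0.0, -1.0]]
contact_force: [0.5, -0.8, 0.2]
gripper_width: -0.0
```

Run:
```python
from h import *
grab('scene','s5'); i=cv2.imread('pics/s5.png')[130:310,140:430]; cv2.imwrite('pics/s5c.png',cv2.resize(i,None,fx=2.5,fy=2.5))
```

```text
(no output)
```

View pics/s5c.png

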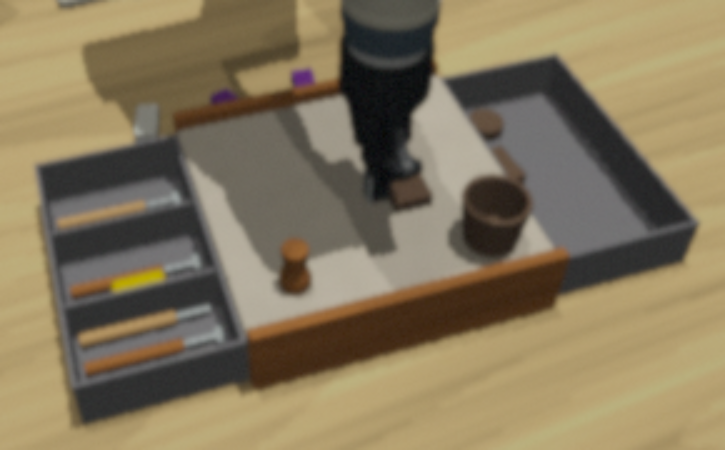

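The square at (410,192) lies flat against the fingers and clear of the pot, so I'll keep going.

Emit:
jog_arm(rows=[{"twist": [0, 0, 0], "slide": [0.001, 0.012, 0], "jaw": 0}, {"twist": [0, 0, 0], "slide": [0.001, 0.012, 0], "jaw": 0}, {"twist": [0, 0, 0], "slide": [0.001, 0.012, 0], "jaw": 0}, {"twist": [0, 0, 0], "slide": [0.001, 0.012, 0], "jaw": 0}, {"twist": [0, 0, 0], "slide": [0.001, 0.012, 0], "jaw": 0}, {"twist": [0, 0, 0], "slide": [0.001, 0.012, 0], "jaw": 0}, {"twist": [0, 0, 0], "slide": [0.001, 0.012, 0], "jaw": 0}, {"twist": [0, 0, 0], "slide": [0.001, 0.012, 0], "jaw": 0}, {"twist": [0, 0, 0], "slide": [0.001, 0.012, 0], "jaw": 0}, {"twist": [0, 0, 0], "slide": [0.001, 0.012, 0], "jaw": 0}, {"twist": [0, 0, 0], "slide": [0.001, 0.012, 0], "jaw": 0}, {"twist": [0, 0, 0], "slide": [0.001, 0.012, 0], "jaw": 0}, {"twist": [0, 0, 0], "slide": [0, 0, 0], "jaw": 0}, {"twist": [0, 0, 0], "slide": [0, 0, 0.04], "jaw": 0}, {"twist": [0, 0, 0], "slide": [0, 0, 0.04], "jaw": 0}, {"twist": [0, 0, 0], "slide": [0, 0, 0.04], "jaw": 0}])

```text
t: 14.65
eef_pos: [0.6252, 0.2156, 0.2056]
orientation: [[0.094, 0.996, -0.0], [0.996, -0.094, -0.0], [-0.0, -0.0, -1.0]]
contact_force: [0.2, -0.0, 0.4]
gripper_width: -0.0
```

Emit:
jog_arm(rows=[{"twist": [0, 0, 0], "slide": [-0.02, -0.045, 0], "jaw": 0}, {"twist": [0, 0, 0], "slide": [-0.02, -0.045, 0], "jaw": 0}, {"twist": [0, 0, 0], "slide": [-0.02, -0.045, 0], "jaw": 0}, {"twist": [0, 0, 0], "slide": [-0.02, -0.045, 0], "jaw": 0}, {"twist": [0, 0, 0], "slide": [-0.02, -0.045, 0], "jaw": 0}, {"twist": [0, 0, 0], "slide": [-0.02, -0.045, 0], "jaw": 0}, {"twist": [0, 0, 0], "slide": [-0.02, -0.045, 0], "jaw": 0}, {"twist": [0, 0, 0], "slide": [0, 0, 0], "jaw": 0}, {"twist": [0, 0, 0], "slide": [0, 0, 0], "jaw": 0}])

```text
t: 15.78
eef_pos: [0.4853, -0.099, 0.2044]
orientation: [[0.095, 0.996, 0.0], [0.996, -0.095, 0.0], [0.0, 0.0, -1.0]]
contact_force: [-0.5, -0.2, 0.0]
gripper_width: 0.0001
```

Run:
```python
from h import *
grab('top','t6'); i=cv2.imread('pics/t6.png')[60:250,70:390]; cv2.imwrite('pics/t6c.png',cv2.resize(i,None,fx=2.5,fy=2.5))
```

```text
(no output)
```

View pics/t6c.png

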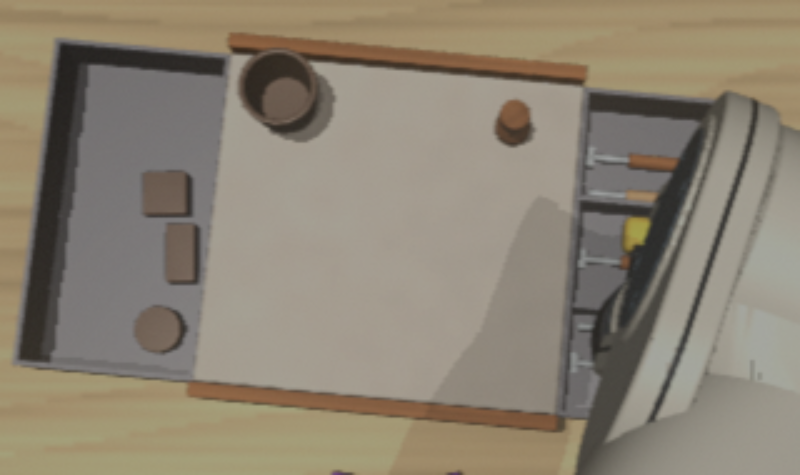

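The three scraps lie in the scrap tray at (166,193), (181,253) and (159,329). The pot at (279,91) and the stamp at (514,120) look unmoved. I'll hand the job in.

Run:
```python
from h import *
for n,u,v in(('sq',166,193),('st',181,253),('di',159,329)): print(n,px('t6',70+u/2.5,60+v/2.5).round(3))
print(arm.close_job())
```

```text
sq [0.629 0.246 0.018]
st [0.58  0.233 0.015]
di [0.518 0.248 0.02 ]
the job is handed in; nothing more can be done
None
```

I swept the disc, the strip and then the square one at a time along the slab's y axis with closed fingers, off the +y edge into the empty scrap tray. I handed the job in at about 16 s of the 64 s allowed.

- **Scraps:** the last top picture shows all three in the scrap tray, with their tops 15–20 mm above the bench, so they are on its floor. None is left on the slab or the bench.
- **Pot and stamp:** both stand at the same pixels as in the earlier top picture, so they have not visibly moved.
- **Forces:** tool-force readings were below 1.1 N at the end of each move. I did not see the force peaks within moves.
- **Not seen:** the arm hid part of the tool tray in that last picture, but all three scraps are accounted for.
- **Checks:** none failed or disagreed, and the hand-in gives no verdict. I viewed ten pictures.

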